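Lock the battery hatch of the kitchen scales

TASK

The kitchen scales lie face down with fresh batteries in; their hatch is still unlocked. Take the blue flat-bladed key from its wooden holder, put its blade into the slot of the brass lock on the scales and turn the lock clockwise (seen from above) as far as it goes, so that the slot points at the two red marks. Then put the key back in its holder, standing upright as it was.

Things in the scene. Friction and masses are not known exactly. Their poses are not given: they have to be found in the camera images.
- cam (a joint): turning angle (rad) of the slotted brass lock on the back of the white kitchen scales (fixed, face down); vertical axis, grows clockwise seen from above. 0 to 0.3 at the start (unlocked), hard stop at 1.571 (locked, slot in line with the red marks). Friction 0.025 N m, stays where left. With play in slot and grip the hand must turn 5 to 15 degrees further than the lock; turning more does no harm.
- cam_slot (a point): centre of the mouth of the lock's slot, on the turning axis, level with the top of the brass ridges (40 mm diameter), 40 mm above the worktop. Turns with the lock: x along the slot, z up. Slot 10 mm deep, open at both ends, 15 mm wide at the mouth, sloping in over the upper 5 mm to 6 mm between upright walls in the lower 5 mm.
- key_grip (a point): centre of the loose key's grip (60 g), a blue upright paddle 34 (x) x 14 (y) x 48 mm tall, gripped across the 14 mm. Point: 50 mm above the blade's tip, 23 mm below the paddle's top, 30 mm above the underside of a black collar (36 mm diameter, 5 mm thick). Steel blade below the collar: 28 (x) x 4.5 (y) x 20 mm long. z up.
- holder_hole0 (a point): mouth centre of the hole in the key's wooden holder, a fixed block 64 (x) x 54 (y) x 30 mm high on the 5 mm thick hob; on its top, 35 mm above the worktop, z up. Hole 38 (x) x 16 (y) mm, 24 mm or more deep. The key stands with its blade in it along x and its collar on the block, grip point 30 mm above this one. Salt shaker and timer stand 100 mm or more away.
Not all that is in view belongs to the job. What is shaped like the part that bears key_grip but pink is not meant.

How it is judged:
By the outcome, as a careful person would: the job done as asked, in the order asked, and still so for the second after the job is handed in, with the robot touching nothing.
It also fails if it takes over 45 s, if anything falls off the work surface, if the arm or the gripper's body presses on something with over 40 N, if the wrist force passes 120 N, or if a joint passes its speed limit or range.

ROBOT

A 6-joint arm with a two-finger parallel gripper is mounted at the origin on a cart in front of the work surface, level with it; the furniture and walls round the work are solid. World frame = base frame: x ahead of the robot, y to its left, z up, the work surface at z = 0. Lengths are in m, angles in degrees, forces in N, time in s.
With the tool pointing down it reaches from about 0.4 to 0.825 m from the base axis. Payload 7 kg.
Tool frame: the origin (TCP) lies midway between the tips of the shut fingers; the grasp point (between the pads) lies 19 mm behind it; z points along the fingers, y is the line along which they close (so a half turn about z gives the same grasp; the last joint's range is limited). The gripper opens to 88 mm and grips with 3 to 60 N. Pads are 19 mm wide; open, the fingers measure 130 mm over their backs; the gripper's body (78 mm by 193 mm) begins 47 mm behind the grasp point.
Start: joints at [-54.024, 20.546, 0.682, 0, -70.136, -16.507], TCP at [0.225, -0.636, 0.227] pointing down, gripper open.
Joint ranges: [-176.03, 176.03], [-82.01, 121.73], [-58.28, 71.71], [-173.87, 95.51], [-174.79, -0.11], [-173.66, 173.66]. Speed limits (degrees/s): [136.94, 136.94, 172.46, 180, 180, 180].

INTERFACE

Orientations are given as [roll, pitch, yaw] about the fixed x, y, z axes, in that order (R = Rz(yaw) Ry(pitch) Rx(roll)).
In Python, from plant import ctrl, viewer, close_job gives the robot as it stands. The module is installed in compiled form; this text tells all that it offers.
- The arm moves only by the tool step_arm, never from a script. Its argument "moves" is a list that holds one entry, the list of rows, each a list of 5 numbers: the shift along the world's x, y, z in cm, then the turn about the world's z in rad, then the finger opening in cm, from 0 to 8.76. In form: [[[tx, ty, tz, twist, grip], ...]]. A call has 1 to 10 rows; each row shifts and turns the commanded pose from where the row before left it; what a row does not reach is not made up. A row lasts 1/10 s, in which the tool goes at most 50 mm and 8.59 degrees, less where a joint would pass 70% of its speed; a pose out of reach is approached as far as the arm can. A call with a gripper value outside its range is refused whole. The fingers move at their own pace and stop on an object; the grip force is fixed at half the most. Time passes only in rows, so rows that do not move let the fingers close. It gives the time, the measured TCP pose, the force, the opening and the grip force at its end, in the units of the state.
- ctrl.get_obs(): the state, without advancing time (a new reading comes with each control period).
- viewer.snapshot(name): name is "side" or "top" or "wrist"; returns (picture, depth): 480x640x3 uint8, blue, green, red; 480x640 float32, m along the optical axis (not along the pixel's ray), 0 where there is no reading.
- viewer.camera_info(name): a dict with "camera_matrix" (3x3 intrinsics, pixels), "eye" and "orientation" of the camera in the world. Camera axes: x right, y down, z forward; pixel columns grow to the right and rows downward; lengths in m; the calibration is good to about 2 mm. A picture is of the moment at which its call begins: read the wrist's pose just before it. camera_info takes no time and is no camera call; for the wrist camera it gives the pose at the moment of the call.
- close_job(): hands the job in; it is judged then, once.
The state is a dict: "clock": time; "joint_pos": joint angles; "qvel": joint speeds; "tau": joint torques, N m; "tool_pos": TCP position; "orientation": TCP orientation; "force": force on the tool from outside, world axes, zero at the start; "moment": the same for the moment, N m; "opening": finger opening in m; "gripper_force": force on a finger pad.
Only numpy, scipy, OpenCV 4.12 (cv2) and the standard library are available. Lean on these libraries where they do the work, as an engineer would, in place of code of your own. Each camera call takes 0.05 s, during which the arm holds its last target. There are 200 camera calls.

## Working session

There is one attempt and no reset: what is moved stays moved. The work goes in short steps, Python scripts to look and compute and a tool call to move; the robot and the scene stay as the last step left them, time stands still between calls to the robot, and variables do not carry over. Pictures are saved under pics/ and viewed, at most 10 in all, crops included, and the job is handed in when it is done.

Besides the shell and the picture viewer there is one more tool, called after ">>>" in YAML: its name, and indented under it one key for each argument. step_arm: Moves the arm, as the interface text tells. Its arguments: {"type":"object","properties":{"moves":{"type":"array","items":{"type":"array","items":{"type":"array","items":{"type":"number"}}}}},"required":["moves"]}

```bash
mkdir -p pics; cat > h.py <<'E'
import numpy as np, cv2
from plant import ctrl, viewer, close_job
from scipy.spatial.transform import Rotation as R
def snap(n):
    i=viewer.camera_info(n); p,d=viewer.snapshot(n); return p,d,i
def Rm(i):
    o=np.array(i["orientation"],float)
    return o if o.shape==(3,3) else R.from_euler('xyz',o,degrees=True).as_matrix()
def onplane(i,uv,z):
    K=np.array(i["camera_matrix"]); uv=np.atleast_2d(uv).astype(float)
    r=np.c_[uv,np.ones(len(uv))]@np.linalg.inv(K).T@Rm(i).T
    e=np.array(i["eye"]); return e+r*((z-e[2])/r[:,2])[:,None]
def cloud(d,i):
    v,u=np.mgrid[:480,:640]; K=np.array(i["camera_matrix"])
    c=np.stack([(u-K[0,2])/K[0,0]*d,(v-K[1,2])/K[1,1]*d,d],-1)
    return c@Rm(i).T+np.array(i["eye"])
E
python3 - <<'E'
from h import *
print(ctrl.get_obs())
for n in("top","side"):
    p,d,i=snap(n); cv2.imwrite(f"pics/{n}0.png",p); print(n,i)
E
```

```text
{'clock': 0.0, 'joint_pos': array([-5.40246410e+01,  2.05934224e+01,  6.32551369e-01, -1.90101198e-02,
       -7.01358919e+01, -1.65078780e+01]), 'qvel': array([ 0.04198249,  0.00573418,  0.06641705,  0.02871989, -0.10157746,
       -0.0219718 ]), 'tau': array([-2.56829720e-03, -5.82714701e+01,  2.93046731e+01,  6.99692845e+00,
        6.77647971e-03, -1.25423503e-04]), 'tool_pos': array([ 0.224769  , -0.63595006,  0.22559447]), 'orientation': array([ 1.79902147e+02, -1.03635752e-02, -1.60538985e+02]), 'force': array([0.39872133, 0.78258367, 0.43142838]), 'moment': array([-0.02350905,  0.03586449,  0.00054632]), 'gripper_force': 0.0, 'opening': 0.0875372075255285}
top {'camera_matrix': array([[511.27001188,   0.        , 320.76550423],
       [  0.        , 511.27001188, 236.40790403],
       [  0.        ,   0.        ,   1.        ]]), 'eye': array([ 0.40901125, -0.01046093,  1.00901037]), 'orientation': array([-174.17387929,    1.86803421,  -89.85372439])}
side {'camera_matrix': array([[489.35460454,   0.        , 321.11809306],
       [  0.        , 489.35460454, 246.45715923],
       [  0.        ,   0.        ,   1.        ]]), 'eye': array([ 0.24681294, -0.66069254,  0.51636424]), 'orientation': array([-121.58468633,   -0.6478869 ,  -23.08128533])}
```

View pics/top0.png

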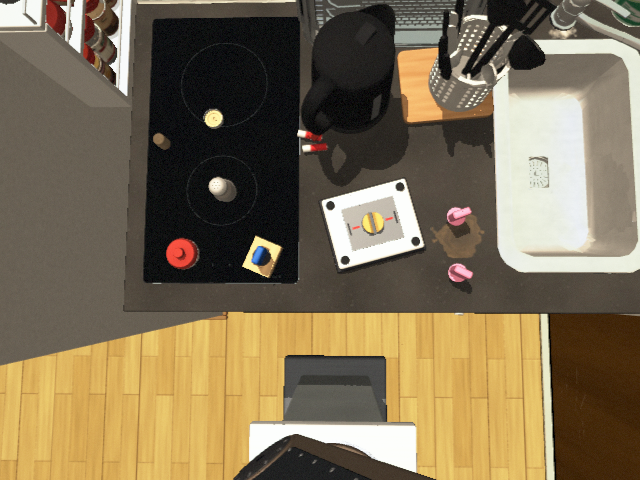

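View pics/side0.png

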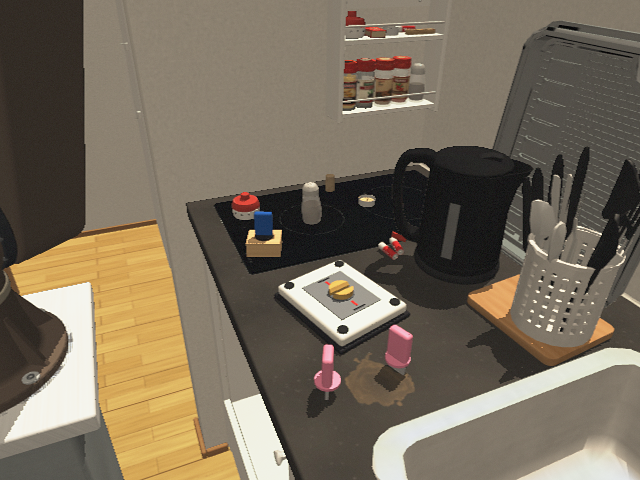

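The top view shows the blue key in its wooden holder at (261,256) and the scales' brass lock at (373,222), with red marks at about (351,229) and (396,216). Lookalikes are the two pink keys at (459,215) and (460,272), which are the wrong colour. The red timer is at (182,253) and the salt shaker at (222,188). I choose the blue key at (261,256), which the side view shows at (263,225), and will check it in a crop.

```bash
cat > m.py <<'E'
from h import *
p,d,i=snap("top"); c=cloud(d,i); h=cv2.cvtColor(p,cv2.COLOR_BGR2HSV)
def rect(m,z,name):
    m=m.astype(np.uint8); n,l,s,_=cv2.connectedComponentsWithStats(m); k=1+s[1:,4].argmax()
    v,u=np.nonzero(l==k); w=onplane(i,np.c_[u,v],z)[:,:2]
    r=cv2.minAreaRect((w*1000).astype(np.float32)); cc=c[v,u]; 
    e,V=np.linalg.eigh(np.cov(w.T)); a=np.degrees(np.arctan2(V[1,1],V[0,1]))
    print(name,len(u),"px",u.mean(),v.mean(),"mean",w.mean(0),"rect",r,"pca",a,"z",np.percentile(cc[:,2],[5,50,95]))
    return cc
box=np.zeros((480,640),bool); box[225:285,230:295]=1
blue=box&(h[...,0]>100)&(h[...,0]<130)&(h[...,1]>120)&(h[...,2]>50)
b=rect(blue,.088,"blue"); t=b[b[:,2]>.08]; print("blue top pts",len(t),t.mean(0) if len(t) else '')
rect(blue&(c[...,2]>.08),.088,"bluetop")
wood=box&(h[...,0]>8)&(h[...,0]<30)&(h[...,1]>60)&(h[...,2]>150)
rect(wood&(abs(c[...,2]-.035)<.008),.035,"woodtop"); rect(wood|blue,.035,"wood+blue")
lb=np.zeros_like(box); lb[185:262,330:415]=1
br=lb&(h[...,0]>15)&(h[...,0]<32)&(h[...,1]>120)&(h[...,2]>60)
rect(br,.04,"brass")
red=lb&((h[...,0]<8)|(h[...,0]>172))&(h[...,1]>120)&(h[...,2]>80)
n,l,s,ce=cv2.connectedComponentsWithStats(red.astype(np.uint8))
for k in range(1,n): print("red",s[k,4],ce[k],onplane(i,ce[k],.03)[0], np.median(c[l==k][:,2]))
E
python3 m.py; python3 - <<'E'
import cv2,numpy as np
p=cv2.imread('pics/top0.png')
a=p[225:290,225:300];b=p[190:255,335:410]
f=lambda x:cv2.resize(x,None,fx=5,fy=5,interpolation=cv2.INTER_CUBIC)
cv2.imwrite('pics/crop0.png',np.hstack([f(a),f(b)]))
E
```

```text
blue 182 px 258.9120879120879 255.25824175824175 mean [0.46871933 0.13187429] rect ((468.603271484375, 132.099609375), (19.452327728271484, 32.243499755859375), 67.417236328125) pca 157.03671914366925 z [0.0512086  0.0863418  0.08966729]
blue top pts 128 [0.46887524 0.13232032 0.10166897]
bluetop 128 px 257.4921875 254.6796875 mean [0.46976789 0.134474  ] rect ((469.6302490234375, 134.6470947265625), (13.92773723602295, 32.18574905395508), 68.85884857177734) pca 157.17492602633226 z [0.08348623 0.08751761 0.09009528]
woodtop 638 px 261.5078369905956 256.44670846394985 mean [0.46991361 0.13504391] rect ((469.9084777832031, 135.32786560058594), (55.025299072265625, 63.8617057800293), 66.79608154296875) pca 155.9081852309252 z [0.031997   0.03518606 0.0380452 ]
wood+blue 848 px 261.1509433962264 256.10259433962267 mean [0.47056559 0.13573863] rect ((470.1632385253906, 134.9604949951172), (55.49983596801758, 64.61952209472656), 66.796142578125) pca 154.4272604258521 z [0.0312427  0.03584472 0.08844251]
brass 146 px 377.6986301369863 221.0205479452055 mean [ 0.53724933 -0.08704491] rect ((537.6516723632812, -88.24028015136719), (37.64738845825195, 17.076278686523438), 13.452320098876953) pca -164.2651032867429 z [0.03422406 0.03928167 0.04320588]
red 15 [389.06666667 218.13333333] [ 0.5441264  -0.10969572  0.03      ] 0.027521721543077082
red 14 [356.         227.07142857] [ 0.52689182 -0.04609448  0.03      ] 0.029118244222355982
```

View pics/crop0.png

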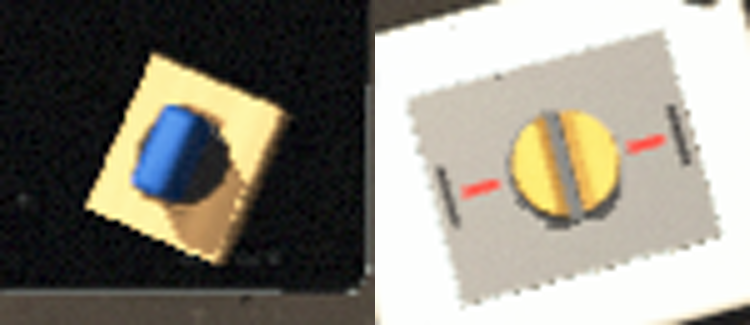

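The crop confirms a plain blue paddle on a dark collar in the wooden block at (261,256). The lock's slot runs nearly at right angles to the red marks. Next I move above the lock for a wrist look.

>>> step_arm:
  moves:
    - [[2,3.7,0,0.14,8.7],[2,3.7,0,0.14,8.7],[2,3.7,0,0.14,8.7],[2,3.7,0,0.14,8.7],[2,3.7,0,0.14,8.7],[2,3.7,0,0.14,8.7],[2,3.7,0,0.14,8.7],[2,3.7,0,0.14,8.7],[2,3.7,0,0.14,8.7],[2,3.7,0,0.14,8.7]]

```text
clock: 1.15
tool_pos: [0.4254, -0.2647, 0.2266]
orientation: [-180.0, -0.0, -80.0]
force: [0.9, -0.6, -0.2]
opening: 0.0871
gripper_force: 0.0
```

>>> step_arm:
  moves:
    - [[2,3.7,0,0.14,8.7],[2,3.7,0,0.14,8.7],[2,3.7,0,0.14,8.7],[2,3.7,0,0.14,8.7],[2,3.7,0,0.14,8.7],[0,0,0,0.14,8.7],[0,0,0,0.14,8.7],[0,0,0,0,8.7],[0,0,0,0,8.7]]

```text
clock: 2.05
tool_pos: [0.5248, -0.0815, 0.2264]
orientation: [180.0, 0.0, -24.4]
force: [-0.5, -0.7, -0.1]
opening: 0.0869
gripper_force: 0.0
```

```bash
python3 - <<'E'
from h import *
o=ctrl.get_obs(); print(o['tool_pos'],o['orientation'],o['joint_pos'],o['clock'])
p,d,i=snap("wrist"); cv2.imwrite("pics/w1.png",p); np.savez("w1.npz",p=p,d=d,**i); print(i)
E
```

```text
[ 0.52476722 -0.08145045  0.22643478] [ 1.79994574e+02  1.51968594e-02 -2.44135627e+01] [ 1.23458684e+01  6.97953046e+00 -1.74116557e+01 -5.21190519e-03
 -6.56242364e+01  5.32427212e+01] 2.05
{'camera_matrix': array([[386.29161374,   0.        , 310.51890722],
       [  0.        , 386.29161374, 237.92960425],
       [  0.        ,   0.        ,   1.        ]]), 'eye': array([ 0.59094581, -0.11045454,  0.38474992]), 'orientation': array([ 1.64358211e+02,  2.80537205e-02, -1.14435119e+02])}
```

View pics/w1.png

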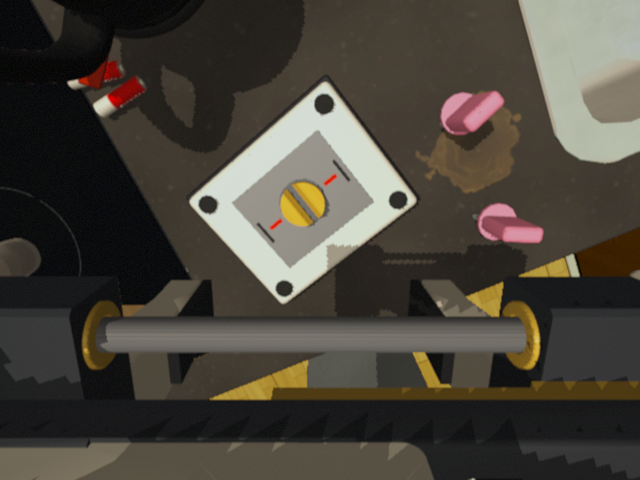

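The wrist view shows the lock at about (303,203), with its slot running from upper left to lower right and the red marks at (330,180) and (276,224). Next I measure it.

```bash
python3 - <<'E'
from h import *
z=np.load("w1.npz"); p=z['p']; i={k:z[k] for k in("camera_matrix","eye","orientation")}
h=cv2.cvtColor(p,cv2.COLOR_BGR2HSV); box=np.zeros((480,640),np.uint8); box[165:240,262:345]=1
br=(box&(h[...,0]>15)&(h[...,0]<35)&(h[...,1]>130)&(h[...,2]>60)).astype(np.uint8)
pts=np.argwhere(br)[:,::-1].astype(np.float32)
hull=cv2.convexHull(pts); el=cv2.fitEllipse(hull); print(el,onplane(i,el[0],.04))
w=onplane(i,hull[:,0],.04)[:,:2]; print("circle",cv2.minEnclosingCircle((w*1000).astype(np.float32)), "ell",cv2.fitEllipse((w*1000).astype(np.float32)))
red=box&((h[...,0]<8)|(h[...,0]>172))&(h[...,1]>150)&(h[...,2]>120)
n,l,s,ce=cv2.connectedComponentsWithStats(red.astype(np.uint8))
q=[onplane(i,ce[k],.03)[0] for k in range(1,n) if s[k,4]>8]
print(s[1:,4],q); v=q[0]-q[1]; print("mid",(q[0]+q[1])/2,"ang",np.degrees(np.arctan2(v[1],v[0])))
# slot: non-brass pixels inside circle
W=onplane(i,np.argwhere(np.ones((480,640)))[:,::-1],.04)[:,:2].reshape(480,640,2)
c=onplane(i,el[0],.04)[0][:2]
rr=np.linalg.norm(W-c,axis=-1)
g=h[...,1].astype(float)
m=(rr<.017)&(br==0); w=W[m]-c; e,V=np.linalg.eigh(np.cov(w.T)); print("slot n",m.sum(),"ang",np.degrees(np.arctan2(V[1,1],V[0,1])),"mean",w.mean(0),e**.5)
cv2.imwrite("pics/c2.png",cv2.resize(p[160:245,255:350],None,fx=7,fy=7,interpolation=cv2.INTER_CUBIC)[:600])
E
```

```text
((302.3157958984375, 203.46258544921875), (43.77908706665039, 44.279296875), 83.96588134765625) [[ 0.53566677 -0.07700558  0.04      ]]
circle ((535.29150390625, -76.93692779541016), 20.29334259033203) ell ((535.3857421875, -76.87359619140625), (39.90727615356445, 40.25222396850586), 26.11543083190918)
[55 47] [array([ 0.54399126, -0.10846603,  0.03      ]), array([ 0.52691561, -0.04511723,  0.03      ])]
mid [ 0.53545344 -0.07679163  0.03      ] ang -74.91447001754429
slot n 223 ang -166.4861862684832 mean [ 2.82421591e-05 -2.05536593e-04] [0.00159052 0.00973939]
```

View pics/c2.png

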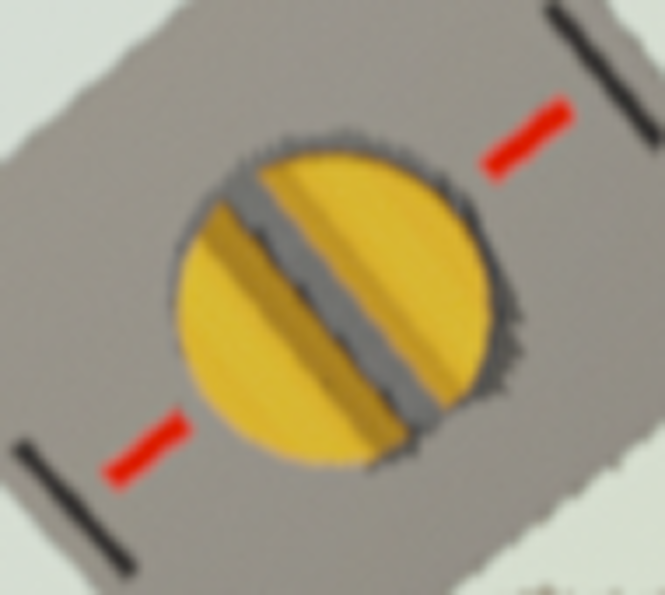

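Lock centre is (0.5355, -0.077), slot at 13.5° and marks at -75°. Now I go above the key and look again.

>>> step_arm:
  moves:
    - [[-0.9,3.6,0,0.025,8.7],[-0.9,3.6,0,0,8.7],[-0.9,3.6,0,0,8.7],[-0.9,3.6,0,0,8.7],[-0.9,3.6,0,0,8.7],[-1.0,3.65,0,0,8.7],[0,0,0,0,8.7],[0,0,0,0,8.7]]

```text
clock: 2.9
tool_pos: [0.4697, 0.1355, 0.2267]
orientation: [-180.0, -0.0, -22.8]
force: [-0.5, -0.9, 0.0]
opening: 0.087
gripper_force: 0.0
```

```bash
python3 - <<'E'
from h import *
o=ctrl.get_obs(); print(o['tool_pos'],o['orientation'],o['joint_pos'],o['clock'])
p,d,i=snap("wrist"); cv2.imwrite("pics/w2.png",p); np.savez("w2.npz",p=p,d=d,**i)
h=cv2.cvtColor(p,cv2.COLOR_BGR2HSV); c=cloud(d,i)
near=np.hypot(c[...,0]-.47,c[...,1]-.135)<.06
blue=near&(h[...,0]>100)&(h[...,0]<130)&(h[...,1]>120)&(h[...,2]>50)
wood=near&(h[...,0]>8)&(h[...,0]<30)&(h[...,1]>60)&(h[...,2]>120)
for m,z,n in((blue&(c[...,2]>.083),.088,"bluetop"),(wood&(c[...,2]>.03),.035,"wood"),(blue,.088,"blue")):
    v,u=np.nonzero(m); 
    if len(u)<20: print(n,len(u));continue
    w=onplane(i,np.c_[u,v],z); print(n,len(u),u.mean(),v.mean(),cv2.minAreaRect((w[:,:2]*1000).astype(np.float32)))
E
```

```text
[0.46973669 0.13554236 0.22665832] [-1.79992346e+02 -4.38009492e-03 -2.27694199e+01] [ 3.91939128e+01  2.76809914e+00 -2.21056643e+01  2.95769805e-04
 -6.51174218e+01  2.80365432e+01] 2.9
bluetop 650 310.94461538461536 222.24307692307693 ((471.3433837890625, 135.3296356201172), (13.303082466125488, 33.26594543457031), 66.90518188476562)
wood 4457 354.22010320843617 264.47767556652457 ((388.2337646484375, 226.6541748046875), (546.708984375, 269.4609375), 78.70349884033203)
blue 800 311.0125 218.75125 ((473.6264343261719, 134.73471069335938), (14.252527236938477, 39.57014083862305), 67.21244049072266)
```

View pics/w2.png

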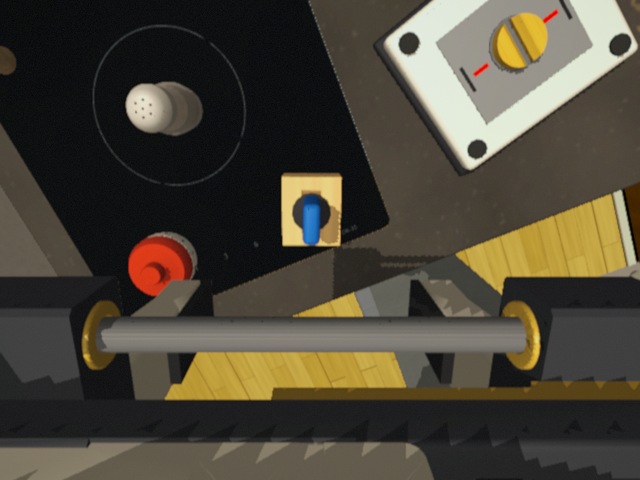

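The wrist view shows the blue key at (311,220) squarely between the fingers, in the wooden block, well clear of the timer (160,265) and the salt shaker (150,107). Next I descend and grip.

>>> step_arm:
  moves:
    - [[0.08,0,-4,0,5],[0,0,-4,0,5],[0,0,-4,0,5],[0,0,-3,0,5],[0,0,-2,0,5],[0,0,-1,0,5],[0,0,0,0,5],[0,0,0,0,0],[0,0,0,0,0],[0,0,0,0,0]]

```text
clock: 3.95
tool_pos: [0.4714, 0.1355, 0.0476]
orientation: [-179.9, -0.1, -22.7]
force: [-0.9, 0.2, 0.1]
opening: 0.0317
gripper_force: 0.0
```

>>> step_arm:
  moves:
    - [[0,0,0,0,0],[0,0,0,0,0],[0,0,0,0,0]]

```text
clock: 4.25
tool_pos: [0.4709, 0.1352, 0.0469]
orientation: [-180.0, -0.0, -22.7]
force: [-1.2, -0.1, 3.6]
opening: 0.014
gripper_force: 30.0
```

>>> step_arm:
  moves:
    - [[0,0,2,0,0],[0,0,3,0,0],[0,0,3,0,0],[0.8,-2.6,1,0.08,0],[0.8,-2.6,0,0.08,0],[0.8,-2.6,0,0.08,0],[0.8,-2.6,0,0.08,0],[0.8,-2.7,0,0.08,0],[0.8,-2.7,0,0.08,0],[0.8,-2.7,0,0.08,0]]

```text
clock: 5.25
tool_pos: [0.5268, -0.051, 0.1365]
orientation: [-180.0, 0.0, 9.6]
force: [0.9, 1.2, 0.1]
opening: 0.0136
gripper_force: 30.0
```

>>> step_arm:
  moves:
    - [[0.85,-2.7,0,0.072,0],[0,0,0,0,0],[0,0,0,0,0],[0,0,0,0,0]]

```text
clock: 5.65
tool_pos: [0.5349, -0.0765, 0.1364]
orientation: [-180.0, 0.0, 13.4]
force: [-0.1, -0.3, -0.7]
opening: 0.0139
gripper_force: 30.0
```

```bash
python3 - <<'E'
from h import *
o=ctrl.get_obs(); print(o['tool_pos'],o['orientation'],o['clock'],o['opening'])
p,d,i=snap("side"); q,_,_=snap("wrist")
f=cv2.resize(p[180:340,240:440],None,fx=3,fy=3,interpolation=cv2.INTER_CUBIC)[:,:600]
cv2.imwrite("pics/s3.png",f)
E
```

```text
[ 0.53492377 -0.07650729  0.13640705] [-1.79989633e+02  2.11052967e-02  1.34428235e+01] 5.65 0.013932518025700747
```

View pics/s3.png

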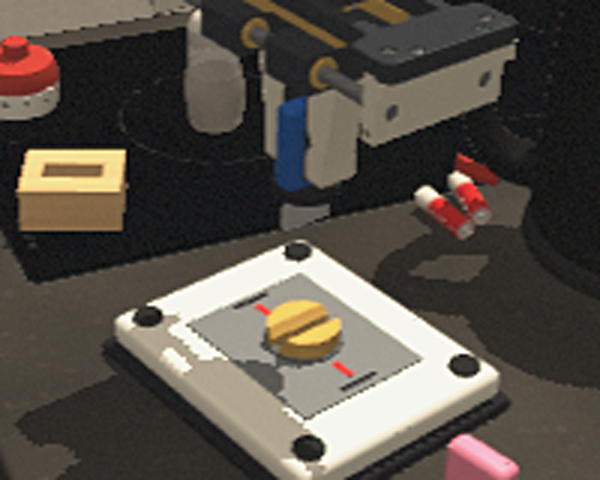

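The crop shows the key hanging upright in the fingers at (292,150), blade down over the lock (303,330). The holder with its empty hole is at (72,170). Next I insert the blade.

>>> step_arm:
  moves:
    - [[0.05,-0.04,-2.5,0,0],[0,0,-2,0,0],[0,0,-1.3,0,0],[0,0,-0.5,0,0],[0,0,-0.3,0,0],[0,0,-0.2,0,0],[0,0,-0.2,0,0],[0,0,-0.2,0,0],[0,0,0,0,0]]

```text
clock: 6.65
tool_pos: [0.5358, -0.0773, 0.0647]
orientation: [-180.0, -0.0, 13.5]
force: [0.8, -0.8, -0.4]
opening: 0.0135
gripper_force: 30.0
```

>>> step_arm:
  moves:
    - [[0,0,-0.15,0,0],[0,0,0,-0.13,0],[0,0,0,-0.13,0],[0,0,0,-0.13,0],[0,0,0,-0.13,0],[0,0,0,-0.13,0],[0,0,0,-0.13,0],[0,0,0,-0.13,0]]

```text
clock: 7.45
tool_pos: [0.5356, -0.078, 0.0631]
orientation: [179.9, -0.0, -39.0]
force: [0.1, -4.6, -0.4]
opening: 0.0141
gripper_force: 30.0
```

>>> step_arm:
  moves:
    - [[0,0,0,-0.13,0],[0,0,0,-0.13,0],[0,0,0,-0.13,0],[0,0,0,-0.13,0],[0,0,0,-0.13,0],[0,0,0,-0.13,0],[0,0,0,-0.13,0],[0,0,0,0,0],[0,0,0,0,0]]

```text
clock: 8.35
tool_pos: [0.5351, -0.0777, 0.063]
orientation: [179.9, -0.0, -90.5]
force: [-3.5, -2.5, 1.5]
opening: 0.0152
gripper_force: 32.0
```

```bash
python3 - <<'E'
from h import *
o=ctrl.get_obs(); print(o['tool_pos'],o['orientation'],o['moment'],o['force'],o['opening'],o['joint_pos'])
E
```

```text
[ 0.53512285 -0.07774667  0.063039  ] [ 1.79929414e+02 -4.37944606e-02 -9.05467118e+01] [-1.36230545  1.19069625  0.83011441] [-3.50713967 -2.47711441  1.54812034] 0.015189336544454684 [ 1.25283915e+01  1.75769057e+01 -2.80395008e+01  3.81052794e-02
 -4.44622636e+01 -1.31023447e+01]
```

The hard stop is reached: the moment is 0.83 N m and the hand is about 15° past the marks. I'll unload, lift and verify.

>>> step_arm:
  moves:
    - [[0,0,0,0.07,0],[0,0,0,0.06,0],[0,0,0,0,0]]

```text
clock: 8.65
tool_pos: [0.5351, -0.0776, 0.063]
orientation: [179.9, -0.0, -83.2]
force: [-3.3, -2.4, 2.2]
opening: 0.0146
gripper_force: 29.3
```

```bash
python3 - <<'E'
from h import *
o=ctrl.get_obs(); print(o['tool_pos'],o['orientation'],o['moment'],o['force'],o['opening'])
E
```

```text
[ 0.53509997 -0.07756171  0.06300165] [ 1.79935816e+02 -3.31746877e-03 -8.31762923e+01] [-1.04228621  1.41605803  0.23382867] [-3.28342366 -2.39978825  2.18823074] 0.014575717819099332
```

>>> step_arm:
  moves:
    - [[0,0,0,0.04,0],[0,0,0,0,0],[0,0,0.5,0,0],[0,0,1,0,0],[0,0,2.5,0,0],[0,0,4,0,0],[0,0,0,0,0]]

```text
clock: 9.35
tool_pos: [0.5404, -0.0768, 0.1496]
orientation: [-179.3, -0.1, -81.0]
force: [0.8, 0.8, -0.7]
opening: 0.0141
gripper_force: 29.9
```

```bash
python3 - <<'E'
from h import *
o=ctrl.get_obs(); print(o['tool_pos'],o['orientation'],o['moment'],o['force'],o['opening'])
p,d,i=snap("side"); 
f=cv2.resize(p[180:340,240:440],None,fx=3,fy=3,interpolation=cv2.INTER_CUBIC)[:,:600]
cv2.imwrite("pics/s4.png",f)
E
```

```text
[ 0.54037343 -0.07676077  0.1496348 ] [-1.79333576e+02 -5.60005027e-02 -8.10184697e+01] [ 0.08766103 -0.05299425  0.02605111] [ 0.82500605  0.77346957 -0.67949113] 0.014124608924438562
```

View pics/s4.png

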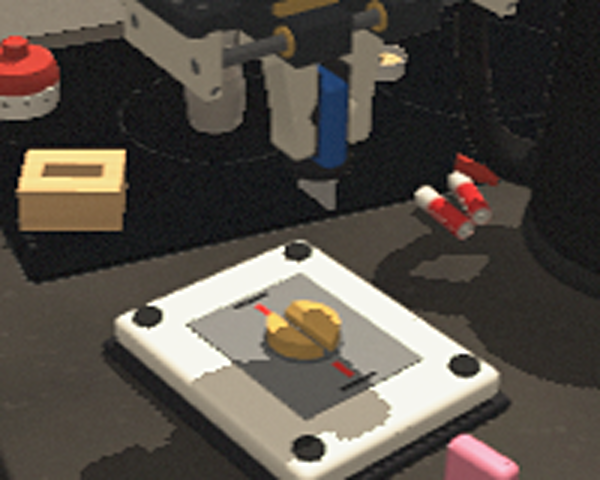

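The crop shows the slot at (303,330) in line with the two red marks. The key is still held at (330,130). Now I return it to the holder.

>>> step_arm:
  moves:
    - [[-0.7,2.4,0,0.11,0],[-0.7,2.4,0,0.11,0],[-0.7,2.4,0,0.11,0],[-0.7,2.4,0,0.11,0],[-0.7,2.4,0,0.11,0],[-0.7,2.4,0,0.11,0],[-0.7,2.4,0,0.11,0],[-0.7,2.4,0,0.11,0],[-0.9,2.0,0,0.13,0],[0,0,0,0,0]]

```text
clock: 10.4
tool_pos: [0.4705, 0.1369, 0.1432]
orientation: [-179.9, -0.0, -22.9]
force: [0.4, -0.7, -0.5]
opening: 0.0136
gripper_force: 29.9
```

>>> step_arm:
  moves:
    - [[0,0,0,0,0],[0,0,0,0,0]]

```text
clock: 10.6
tool_pos: [0.4709, 0.1345, 0.143]
orientation: [-180.0, -0.0, -23.3]
force: [0.0, -0.9, -0.4]
opening: 0.0139
gripper_force: 29.9
```

```bash
python3 - <<'E'
from h import *
o=ctrl.get_obs(); print(o['tool_pos'],o['orientation'],o['moment'],o['force'],o['opening'])
q,_,_=snap("side"); p,d,i=snap("wrist")
# blue/ steel profile in side view
h=cv2.cvtColor(q,cv2.COLOR_BGR2HSV); b=(h[...,0]>100)&(h[...,0]<130)&(h[...,1]>120)&(h[...,2]>40); b[:, :200]=0; b[:,330:]=0
v,u=np.nonzero(b); print(len(u),u.min(),u.max(),v.min(),v.max())
cv2.imwrite("pics/s5.png",cv2.resize(q[150:290,190:350],None,fx=4,fy=4,interpolation=cv2.INTER_CUBIC))
E
```

```text
[0.47088498 0.13452678 0.14304228] [-1.79987505e+02 -1.88304311e-03 -2.32938050e+01] [-0.05041065  0.14649477  0.021802  ] [ 0.0356294  -0.86069196 -0.37977681] 0.013911083630382688
69 251 270 171 189
```

View pics/s5.png

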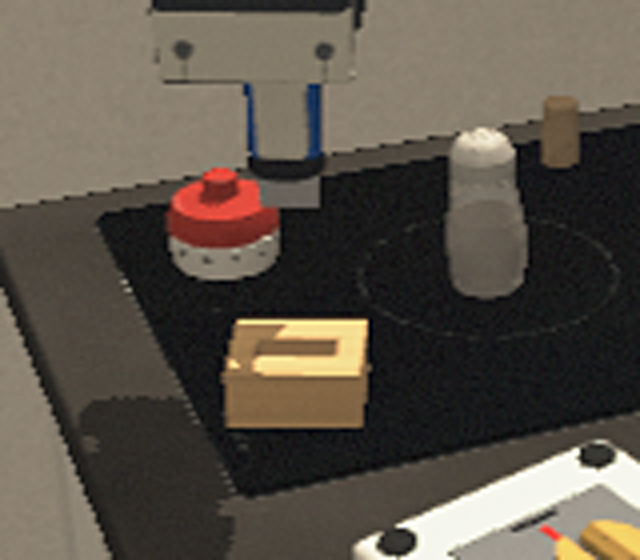

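The crop shows the key upright in the fingers, with its collar at (285,165) and blade at (290,190), above the empty hole at (298,348). Next I lower it.

>>> step_arm:
  moves:
    - [[0,0.06,-3,0,0],[0,0,-2.5,0,0],[0,0,-1.5,0,0],[0,0,-1,0,0],[0,0,-0.7,0,0],[0,0,-0.4,0,0],[0,0,-0.3,0,0],[0,0,-0.1,0,0],[0,0,0,0,0],[0,0,0,0,0]]

```text
clock: 11.7
tool_pos: [0.471, 0.1355, 0.0485]
orientation: [-180.0, -0.0, -23.2]
force: [0.1, 0.5, -1.1]
opening: 0.0141
gripper_force: 29.9
```

>>> step_arm:
  moves:
    - [[0,0,-0.1,0,0],[0,0,-0.05,0,0],[0,0,0,0,0],[0,0,0,0,3],[0,0,0,0,5],[0,0,0,0,5],[0,0,0,0,5],[0,0,0,0,5],[0,0,0,0,5]]

```text
clock: 12.6
tool_pos: [0.4707, 0.1353, 0.0465]
orientation: [180.0, 0.0, -23.2]
force: [0.5, 0.3, -0.2]
opening: 0.0493
gripper_force: 0.0
```

>>> step_arm:
  moves:
    - [[0,0,2,0,5],[0,0,3,0,5],[0,0,4,0,5],[0,0,4,0,5],[0,0,3,0,5],[-2,-4,0,0,5],[-2,-4,0,0,5],[0,-4,0,0,5],[0,0,0,0,5],[0,0,0,0,5]]

```text
clock: 13.6
tool_pos: [0.4307, 0.0146, 0.2068]
orientation: [-180.0, -0.0, -23.3]
force: [0.1, 0.2, 0.3]
opening: 0.05
gripper_force: 0.0
```

```bash
python3 - <<'E'
from h import *
o=ctrl.get_obs(); print(o['tool_pos'],o['force'],o['opening'],o['clock'])
q,_,_=snap("side"); p,d,i=snap("top")
f=lambda x,s:cv2.resize(x,None,fx=s,fy=s,interpolation=cv2.INTER_CUBIC)
a=f(q[180:340,220:420],2); b=f(p[185:285,230:430],2)
cv2.imwrite("pics/end.png",np.vstack([a,b]))
E
```

```text
[0.43072421 0.01461411 0.20681345] [0.05328629 0.19018765 0.31186709] 0.049994931063897234 13.6
```

View pics/end.png

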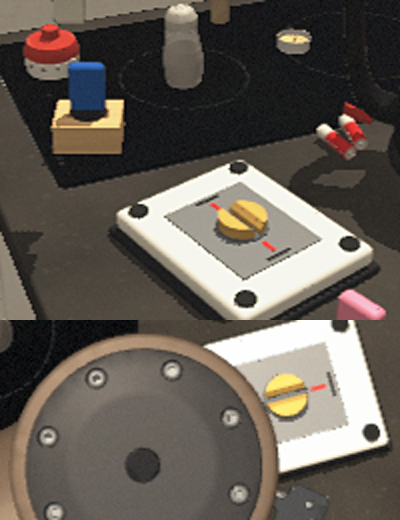

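The crop shows the key upright in its holder at (87,90). The slot at (285,392) in the top half may be a few degrees short of the marks, so I'll measure it from the wrist.

>>> step_arm:
  moves:
    - [[2,-2,0.5,0,5],[2,-2,0.5,0,5],[2,-2,0.5,0,5],[2,-2,0.5,0,5],[1.4,-1.5,0,0,5],[0,0,0,0,5],[0,0,0,0,5],[0,0,0,0,5]]

```text
clock: 14.5
tool_pos: [0.5244, -0.0787, 0.2262]
orientation: [180.0, 0.0, -23.1]
force: [0.1, 0.1, -0.3]
opening: 0.0502
gripper_force: 0.0
```

```bash
cat > slot.py <<'E'
from h import *
p,d,i=snap("wrist"); h=cv2.cvtColor(p,cv2.COLOR_BGR2HSV)
W=onplane(i,np.argwhere(np.ones((480,640)))[:,::-1],.04)[:,:2].reshape(480,640,2)
near=np.linalg.norm(W-[.5355,-.077],axis=-1)<.045
for smin in(110,130,150):
    br=near&(h[...,0]>15)&(h[...,0]<35)&(h[...,1]>smin)&(h[...,2]>60)
    hull=cv2.convexHull(np.argwhere(br)[:,::-1].astype(np.float32)); el=cv2.fitEllipse(hull)
    c=onplane(i,el[0],.04)[0][:2]; m=(np.linalg.norm(W-c,axis=-1)<.017)&~br
    w=W[m]-c; e,V=np.linalg.eigh(np.cov(w.T)); print(c,m.sum(),"slot",np.degrees(np.arctan2(V[1,1]*np.sign(V[0,1]),abs(V[0,1]))),w.mean(0),e**.5)
    n,l,s,ce=cv2.connectedComponentsWithStats(br.astype(np.uint8))
    for k in np.argsort(-s[1:,4])[:2]+1: # straight inner edges of each ridge
        w=W[l==k]; e,V=np.linalg.eigh(np.cov(w.T)); print("  half",s[k,4],np.degrees(np.arctan2(V[1,1]*np.sign(V[0,1]),abs(V[0,1]))))
red=near&((h[...,0]<8)|(h[...,0]>172))&(h[...,1]>150)&(h[...,2]>100)
n,l,s,ce=cv2.connectedComponentsWithStats(red.astype(np.uint8))
q=[onplane(i,ce[k],.03)[0] for k in range(1,n) if s[k,4]>8]
v=q[0]-q[-1]; print(len(q),"marks",np.degrees(np.arctan2(v[1],v[0])))
E
python3 slot.py
```

```text
[ 0.53549426 -0.07706752] 217 slot -75.122295891952 [0.00065999 0.00013294] [0.00153675 0.00973896]
  half 697 -74.27291125008723
  half 633 -75.1426193655282
[ 0.53554293 -0.07702299] 223 slot -75.07868810655684 [ 6.82798312e-04 -8.34869307e-05] [0.00157943 0.00977859]
  half 674 -74.69664728156978
  half 617 -74.82102969562861
[ 0.53560041 -0.07707039] 251 slot -75.21376170552605 [0.00061192 0.00015743] [0.00176805 0.00972226]
  half 643 -74.41720716817898
  half 587 -75.41792074259419
2 marks -74.92630253052992
```

The slot is at -75.1° and the marks at -74.9°, so the lock is at its stop. The arm is clear of everything, so I hand in.

```bash
python3 -c "from plant import close_job; print(close_job())"
```

```text
the job is handed in; nothing more can be done
None
```

The job is done and handed in after about 15 s of robot time: the lock is turned clockwise to its stop, measured within 0.3° of the red marks, and the blue key stands upright in its holder again.

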